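Ready the pipe saw for loading

TASK

Get the pipe saw ready for loading: clip the spring clamp as a length stop over the top edge of the saw's fence, upright, with its jaw pads well down on the fence in the middle of the stretch between the near end rib and the middle rib, and let go of it. Then squeeze the guard's two catches fully, first the taller one next to the grip post and then the shorter one next to the hinge, swing the gate out past its detent and finish while still holding it wide open (at least 70 degrees) against its spring. Do not knock the other things on the bench or the saw about.

Things in the scene. Friction and masses are not known exactly. Their poses are not given: they have to be found in the camera images.
- saw: Grey bench saw for pipe, fixed; table 300 x 360 mm, top at z 50. Origin: centre of its underside; x away from the robot at yaw 0, y left. Guard beam (carries the catches): y -85 to -45 mm, top z 110, along x. Motor behind the fence: y 99 to 171, up to z 122. Blade at x 30, y -43 to 33, up to z 88.
- fence_spot (a point): Where the clamp belongs: on the top edge of the saw's upright aluminium fence (6 mm thick plate along the saw's x, edge 120 mm above the bench), half-way between its near end rib and its middle rib; ribs are 10 mm posts 57.5 mm either side of this point, 15 mm higher than the edge. Axes as saw; saw frame (-57.5, 60, 120) mm.
- clamp_grip (a point): Black spring clamp, 30 mm wide, 87 high, 65 g, standing on its jaw pads, handles up. This point: between the handles, 67 mm above the pads' underside, 22 above the pivot. z up; jaws and handles move along y. 38 mm over the handles here, 28 fully squeezed (13 N, to a stop; keep squeezing while carrying), jaws then 15 to 20 mm open; let go and they spring shut.
- clamp_pads (a point): Middle between the clamp's two jaw pads (rubber, 18 mm tall, 30 mm wide, 8 mm thick), 9 mm above their underside and 58 mm below clamp_grip. Axes as clamp_grip; it turns with one half of the clamp.
- clamp_jaw (a joint): Opening angle of the clamp: 0 shut, about 0.12 rad when clipped on the 6 mm fence, 0.45 rad fully squeezed.
- catch_a_mid (a point): Taller catch, squeezed first, nearer the grip post: two upright steel tabs on the guard beam, 8 mm thick, 24 wide, 42 tall, 44 mm over their outsides along the saw's x. This fixed point: midway between, 15 mm below their tops, 137 mm above the bench. Axes as saw. Squeezing (3 to 5 N) slides the -x tab 14 mm to the fixed +x tab; it stays there and its hook clears the gate's stud.
- catch_b_mid (a point): The shorter catch, the second to squeeze, nearer the hinge: same as catch_a but its tabs are 30 mm tall; this fixed point is the middle between them, 15 mm below their tops, 125 mm above the bench.
- catch_a (a joint): Slide of the taller catch's moving tab: 0 latched, 0.014 m fully squeezed (tabs then 30 mm over their outsides).
- catch_b (a joint): Slide of the shorter catch's moving tab: 0 latched, 0.014 m fully squeezed.
- gate (a joint): Guard gate angle: 0 closed, 1.55 rad at its stop. Steel gate 210 mm long upright along the guard beam's outer side (saw y = -105 mm), vertical hinge at its far end, opens to the saw's -y. A spring pulls it shut (0.7 N at the post when closed, 1.5 N wide open, plus a damper); passing a ball detent near 0.9 rad takes about 6 N; let go, it falls back to 1.0 rad. Locked while a catch is latched.
- gate_grip (a point): Round black upright grip post on the gate's free end, 16 mm in diameter, standing from z = 106 to 169 mm; this point is on its axis, 148 mm above the bench, 200 mm from the hinge axis. It turns with the gate.
- gate_hinge (a point): Point on the gate's vertical hinge axis, 145 mm above the bench; axes as saw. At gate angle a the grip post lies at (-cos a, -sin a) x 200 mm from it along the saw's x and y.
- offcut: Bystander: short white pipe offcut, 44 mm across, 30 mm high, standing on the saw's table.
- lampshade: Bystander: white pipe lampshade with carved marks, 90 mm across, 130 mm high. Origin: centre of its underside.
- rotary_tool: Bystander: yellow and black rotary tool lying on the bench, about 190 mm long, 44 mm thick.
- paint_jar: Bystander: small jar, 56 mm across, 65 mm high.
- screwdriver: Bystander: screwdriver lying on the bench.
- brush_cup: Bystander: white cup, 72 mm across, 90 mm high.
- wood_block: Bystander: piece of wood, 90 x 50 x 30 mm.
Mind the look-alikes: they are no part of the job. Leave any purple look-alike of the part that bears clamp_grip alone.

How it is judged:
By the outcome, as a careful person would: the job done as asked, in the order asked, and still so for the second after the job is handed in, while the arm keeps its last pose, push and grip.
It also fails if it takes over 72 s, if anything falls off the work surface, if the arm or the gripper's body presses on something with over 40 N, if the wrist force passes 120 N, or if a joint passes its speed limit or range.

ROBOT

A 6-joint arm with a two-finger parallel gripper is mounted at the origin on the work surface. World frame = base frame: x ahead of the robot, y to its left, z up, the work surface at z = 0. Lengths are in m, angles in rad, forces in N, time in s.
With the tool pointing down it reaches from about 0.325 to 0.9 m from the base axis. Payload 6.1 kg.
Tool frame: the origin (TCP) lies at the very end of the fingers, on their centre line; the grasp point (between the pads) lies 19 mm behind it (ctrl.grasp_offset is the distance from the TCP to the grasp point, in m); z points along the fingers, y is the line along which they close (so a half turn about z gives the same grasp; the last joint's range is limited). The gripper opens to 85 mm and grips with 20 to 120 N. Pads are 22 mm wide; open, the fingers measure 114 mm over their backs; the gripper's body (76 mm by 85 mm) begins 54 mm behind the grasp point. The pads swing forward as they close: fully open they stand 13 mm farther back than shut.
Start: joints at [-1.23, 0.22, 1.526, -0, 1.395, -0.126], TCP at [0.281, -0.558, 0.199] pointing down, gripper open.
Joint ranges: [-2.98, 2.98], [-0.91, 2.08], [0.09, 2.57], [-1.24, 4.39], [0.2, 2.65], [-2.68, 2.68]. Speed limits (rad/s): [2.57, 2.57, 3.01, 3.14, 3.14, 3.14].

INTERFACE

Orientations are given as a 3x3 rotation matrix whose columns are the frame's x, y, z axes.
In Python, from workcell import ctrl gives the robot as it stands.
- The arm moves only by the shell command python3 -m jog 'ROWS' [FORCE]. ROWS is JSON, one flat list of numbers, 7 for each row, row after row: the shift along the tool's x, y, z normalised to -1 to 1, where 1 is 0.1 m, then the turn, a rotation vector about the tool's x, y, z normalised to -1 to 1, where 1 is 360 degrees, then the finger opening in mm, from 0 to 85.4. In form: [dx, dy, dz, rx, ry, rz, claw, dx, dy, dz, rx, ry, rz, claw, ...]. A call has 1 to 8 rows; each row is the pose to reach, as a shift and turn from the pose commanded when the call began, along the tool's axes at that moment, turning the shorter way round; what a row does not reach only later rows make up. A row lasts 1/8 s, in which the tool goes at most 62.5 mm and 10.7 degrees, less where a joint would pass 70% of its speed; a pose out of reach is approached as far as the arm can. A call with a number of a shift or a turn outside -1 to 1 is refused whole. A call with a gripper value outside its range is refused whole. The fingers move at their own pace and stop on an object; FORCE is the grip in N (left out, the last holds). Time passes only in rows, so rows that repeat a pose let the fingers close. It gives the time, the measured TCP pose, the force, the opening and the grip force at its end, in the units of the state.
- ctrl.sense(): the state, without advancing time (a new reading comes with each control period).
- ctrl.camera(name): name is "scene" or "top"; returns (picture, depth): 384x512x3 uint8, red, green, blue; 384x512 float32, m along the optical axis (not along the pixel's ray), 0 where there is no reading.
- ctrl.camera_params(name): a dict with "mtx" (3x3 intrinsics, pixels), "R" (3x3) and "t" (3): a world point X has camera coordinates R X + t. Camera axes: x right, y down, z forward; pixel columns grow to the right and rows downward; lengths in m; the calibration is good to about 2 mm. A picture is of the moment at which its call begins. camera_params takes no time and is no camera call.
- ctrl.finish_job(): hands the job in; it is judged then, once.
Trained networks look in the newest picture that a camera, given by its name, has taken for a name from the list of things; names that differ only in an ending like _2 or _b are one class to them, and where a whole thing is asked for, a point or a joint stands for the part that bears it (a point fixed in the world has none). Each returns a list of dicts, best first, with "conf" (0 to 1); they miss things now and then, are a little off and sometimes report something else, mostly with a low value. They report only what shows in the picture. A call takes as long as a camera call. They do not tell look-alikes from the thing itself.
- ctrl.search_frame(camera, query): "extent" ([left, top, width, height] in pixels, round what is visible of it).
- ctrl.masks_of(camera, query): "pixels" (384x512 bool, what is visible of it) and "extent" ([left, top, width, height] in pixels, round what is visible of it).
The state is a dict: "time": time; "joint_pos": joint angles; "dq": joint speeds; "joint_torque": joint torques, N m; "tool_pos": TCP position; "ee_rot": TCP orientation; "force": force on the tool from outside, world axes, zero at the start; "ft_torque": the same for the moment, N m; "grip_width": finger opening in m; "gripper_force": force on a finger pad.
Only numpy, scipy, OpenCV 4.12 (cv2) and the standard library are available. Lean on these libraries where they do the work, as an engineer would, in place of code of your own. Each camera call takes 0.05 s, during which the arm holds its last target. There are 200 camera calls.

## Working session

There is one attempt and no reset: what is moved stays moved. The work goes in short steps, Python scripts to look and compute and a shell command to move; the robot and the scene stay as the last step left them, time stands still between calls to the robot, and variables do not carry over. Pictures are saved under pics/ and viewed, at most 10 in all, crops included, and the job is handed in when it is done.

```bash
ls; mkdir -p pics; python3 - <<'E'
from workcell import ctrl
import cv2,numpy as np
for n in("scene","top"):
    p,d=ctrl.camera(n);cv2.imwrite(f"pics/{n}0.png",cv2.resize(p[:,:,::-1],(800,600)));np.savez(f"/tmp/{n}.npz",p=p,d=d)
    c=ctrl.camera_params(n);print(n,np.round(c["mtx"],1).tolist(),np.round(-c["R"].T@c["t"],3))
s=ctrl.sense();print(s)
E
```

```text
pics
scene [[383.5, 0.0, 257.9], [0.0, 383.5, 189.1], [0.0, 0.0, 1.0]] [ 1.415 -0.488  0.835]
top [[434.6, 0.0, 258.6], [0.0, 434.6, 192.8], [0.0, 0.0, 1.0]] [0.407 0.021 1.439]
{'time': 0.1, 'joint_pos': array([-1.23012460e+00,  2.21145055e-01,  1.52750616e+00,  6.15502166e-06,
        1.39470792e+00, -1.26111677e-01]), 'dq': array([ 0.00021895, -0.00137218, -0.00360167, -0.00105667, -0.00130143,
       -0.00036907]), 'joint_torque': array([ 7.77964760e-04, -4.98244965e+01, -3.90546262e+01, -3.42957273e-04,
        5.66104834e-03,  9.66630807e-06]), 'tool_pos': array([ 0.28104809, -0.55756615,  0.19850505]), 'ee_rot': array([[ 8.93020978e-01,  4.50014656e-01, -5.84506616e-04],
       [ 4.50014978e-01, -8.93019452e-01,  1.66698980e-03],
       [ 2.28194063e-04, -1.75169359e-03, -9.99998440e-01]]), 'force': array([ 0.09766336, -0.51173359,  1.33732648]), 'ft_torque': array([ 0.06156436, -0.04985488, -0.02238306]), 'gripper_force': 0.0, 'grip_width': 0.08557363234516292}
```

View pics/scene0.png

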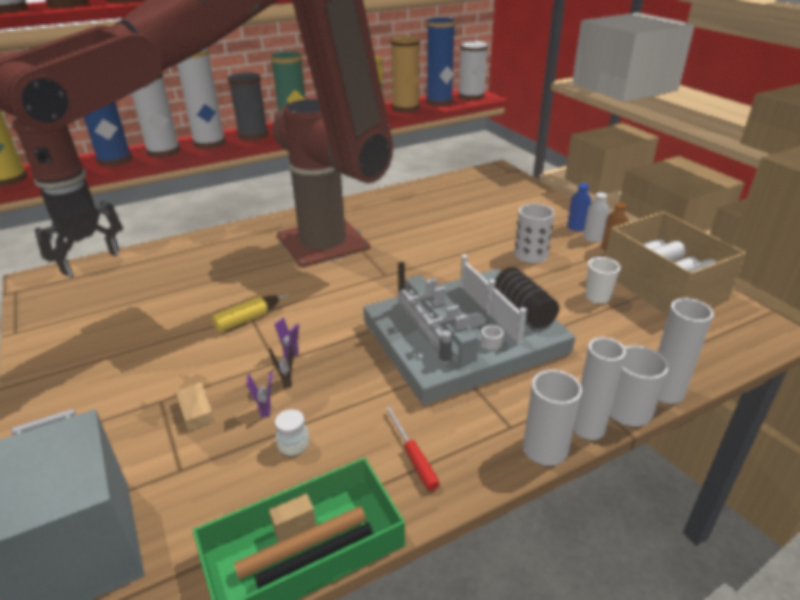

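View pics/top0.png

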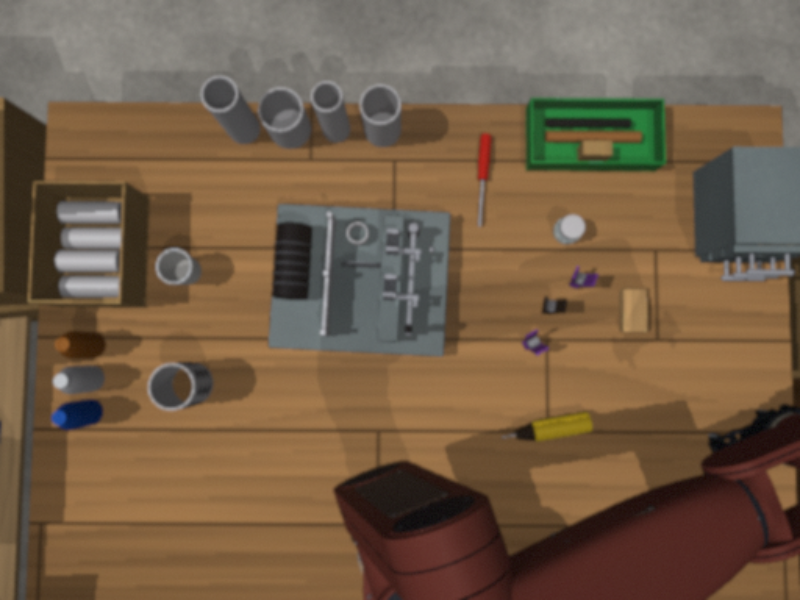

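Top view (800 px): black clamp at (554,305) between two purple ones at (583,278) and (535,342). The saw covers about (270–450, 205–355), with the fence along column 327 and the gate along column 410. Next I'll measure the poses from depth.

```bash
cat > h.py <<'E'
from workcell import ctrl
import numpy as np,cv2
def cloud(n,d):
    c=ctrl.camera_params(n);v,u=np.indices(d.shape);K=c["mtx"]
    P=np.stack([(u-K[0,2])/K[0,0]*d,(v-K[1,2])/K[1,1]*d,d],-1)
    W=(P-c["t"])@c["R"];W[d==0]=np.nan
    return W
def proj(n,X):
    c=ctrl.camera_params(n);q=np.atleast_2d(X)@c["R"].T+c["t"];q=q@c["mtx"].T;return q[:,:2]/q[:,2:]
E
python3 - <<'E'
from h import *
for n in("top","scene"):
    z=np.load(f"/tmp/{n}.npz");p,d=z["p"],z["d"];W=cloud(n,d);H=W[...,2];p=p.astype(int)
    if n=="top":
        reg=np.zeros(H.shape,bool);reg[120:240,160:300]=1
        m=reg&(abs(H-.05)<.006)
        pts=W[reg&(H>.04)&(H<.2)][:,:2].astype(np.float32)
        r=cv2.minAreaRect(pts);print("saw rect",r,cv2.boxPoints(r).tolist())
        print("z med table",np.median(H[m]))
    # clamps
    for k,col in(("black",(p.max(-1)<75)),("purple",(p[...,2]>p[...,1]+30)&(p[...,0]>p[...,1]+12))):
        m=col&(H>.01)&(H<.1)&(W[...,0]>.35)&(W[...,0]<.62)&(W[...,1]<-.2)&(W[...,1]>-.45)
        nn,l,st,_=cv2.connectedComponentsWithStats(m.astype(np.uint8))
        for i in range(1,nn):
            if st[i,4]>15:
                q=W[l==i];print(n,k,st[i],q.mean(0).round(4),q.min(0).round(3),q.max(0).round(3))
    for qn in("clamp_grip","saw"):
        for r in ctrl.masks_of(n,qn):
            q=W[r["pixels"]];print(n,qn,r["conf"],r["extent"],np.nanmean(q,0).round(4),np.nanmin(q,0).round(3),np.nanmax(q,0).round(3))
    for qn in("clamp_grip","clamp_pads","fence_spot","catch_a_mid","catch_b_mid","gate_grip","gate_hinge"):
        print(n,qn,[(round(r["conf"],2),r["extent"]) for r in ctrl.search_frame(n,qn)])
z=np.load("/tmp/top.npz")["p"];a=z[125:235,165:295,::-1];s=z[165:225,320:410,::-1]
cv2.imwrite("pics/c1.png",np.vstack([cv2.resize(a,(600,508)) ])) 
z2=np.load("/tmp/scene.npz")["p"]
b=cv2.resize(s,(390,260),interpolation=cv2.INTER_CUBIC);c=cv2.resize(z2[195:275,150:210,::-1],(195,260));e=cv2.resize(z2[150:260,225:375,::-1],(780,330+0))
cv2.imwrite("pics/c2.png",np.vstack([np.hstack([b,cv2.resize(c,(390,260))]),e]))
E
```

```text
saw rect ((0.5600370168685913, 0.1151055246591568), (0.360554963350296, 0.3007698059082031), 87.27291107177734) [[0.40124502778053284, -0.05781267583370209], [0.7016742825508118, -0.07212291657924652], [0.7188290357589722, 0.2880237102508545], [0.41839975118637085, 0.3023339509963989]]
z med table 0.04885701428010228
top black [347 191  16  10  93] [ 0.5034 -0.2842  0.0621] [ 0.492 -0.302  0.01 ] [ 0.52  -0.254  0.091]
top purple [373 176   9   7  47] [ 0.5562 -0.3539  0.0714] [ 0.545 -0.362  0.048] [ 0.568 -0.346  0.088]
top purple [342 221   9   6  31] [ 0.4162 -0.2504  0.0775] [ 0.408 -0.263  0.058] [ 0.423 -0.241  0.088]
top clamp_grip 0.66 [344.1, 190.9, 15.7, 11.5] [ 0.5049 -0.2837  0.0525] [ 0.492 -0.323 -0.007] [ 0.524 -0.254  0.091]
top clamp_grip 0.6 [333.9, 212.3, 16.1, 13.8] [ 0.4284 -0.2402  0.0538] [ 0.411 -0.26   0.   ] [ 0.451 -0.221  0.088]
top clamp_grip 0.57 [363.1, 172.8, 22.7, 13.3] [ 0.5608 -0.3416  0.0487] [ 0.545 -0.362 -0.011] [ 0.588 -0.314  0.089]
top clamp_grip 0.23 [356.8, 135.3, 16.8, 21.0] [ 0.6649 -0.3169  0.0514] [ 0.64  -0.36  -0.004] [ 0.705 -0.293 
[... 1722 characters left out ...]
 saw 0.95 [230.2, 166.3, 136.3, 89.7] [0.6037 0.0834 0.0662] [ 0.284 -0.076 -0.006] [0.719 0.39  0.169]
scene clamp_grip [(0.73, [156.7, 238.7, 17.1, 31.4]), (0.46, [171.1, 228.8, 15.8, 19.1]), (0.32, [254.9, 166.9, 34.5, 67.5])]
scene clamp_pads [(0.63, [154.9, 240.9, 18.9, 25.7]), (0.61, [178.7, 204.4, 12.1, 25.6]), (0.56, [172.0, 218.4, 16.4, 30.6])]
scene fence_spot [(0.77, [232.0, 164.4, 135.7, 97.4]), (0.6, [184.8, 219.2, 3.7, 23.2]), (0.31, [254.0, 167.8, 35.1, 65.6])]
scene catch_a_mid [(0.83, [232.7, 163.4, 132.4, 97.1])]
scene catch_b_mid [(0.78, [230.7, 161.4, 135.8, 96.0])]
scene gate_grip [(0.59, [253.6, 169.0, 37.3, 65.2])]
scene gate_hinge [(0.83, [234.9, 164.5, 131.2, 91.2])]
```

View pics/c2.png

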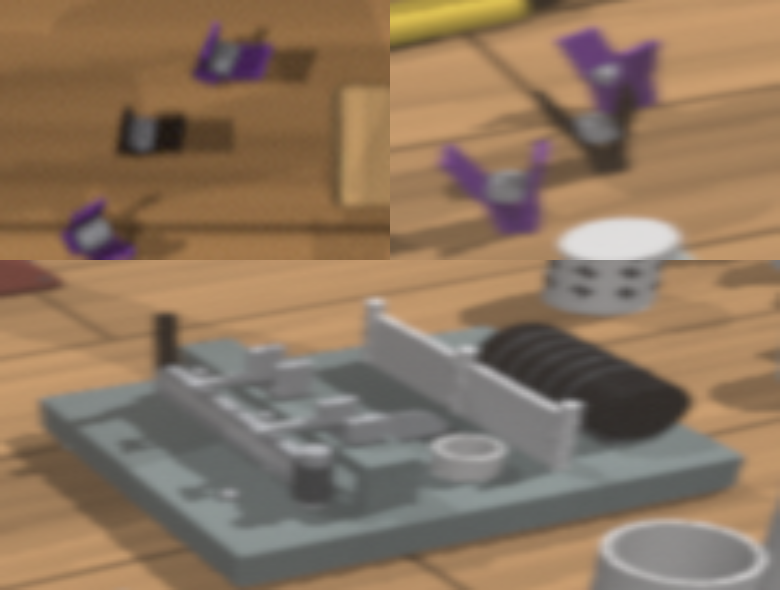

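View pics/c1.png

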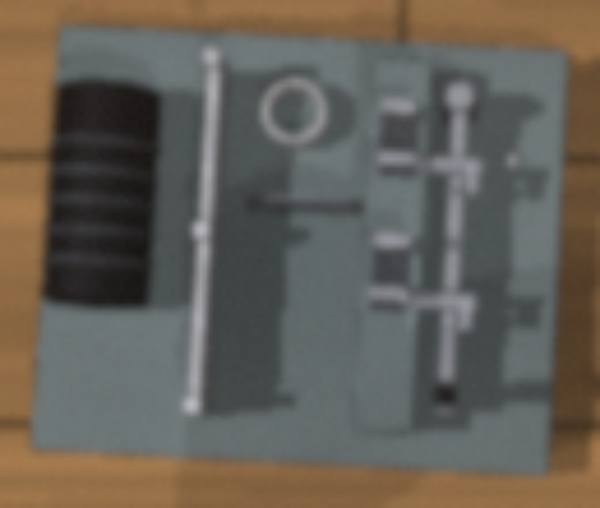

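Crop views: the clamp's handles lie along the image horizontal (about world y). The catch tabs are at crop (395,240)/(390,298) for A and (398,105)/(397,163) for B, with the post at (445,393) and the hinge at (459,95). Next I'll turn these into positions.

```bash
cat >> h.py <<'E'
def atz(n,uv,z):
    c=ctrl.camera_params(n);C=-c["R"].T@c["t"];r=c["R"].T@np.linalg.inv(c["mtx"])@np.r_[uv,1.];return C+r*(z-C[2])/r[2]
yaw=np.radians(-2.73);S0=np.array([.5600,.1151])
A=np.array([[np.cos(yaw),-np.sin(yaw)],[np.sin(yaw),np.cos(yaw)]])
def s2w(x,y): return S0+A@[x,y]
def w2s(p): return A.T@(np.array(p[:2])-S0)
E
python3 - <<'E'
from h import *
for k,c,z in(("rib near",(192,405),.135),("rib mid",(201,230),.135),("rib far",(212,55),.135),("A+",(392,240),.152),("A-",(388,296),.152),("B+",(398,105),.140),("B-",(397,161),.140),("post",(446,392),.169),("hinge",(460,95),.15)):
    w=atz("top",np.array(c)/4.615+[165-.4,125-.4],z);print(k,w.round(4),w2s(w).round(4))
Q=[]
for n in("top","scene"):
    z=np.load(f"/tmp/{n}.npz");d=z["d"];W=cloud(n,d)
    m=(abs(W[...,0]-.505)<.035)&(abs(W[...,1]+.28)<.04)
    # exclude purple cam near ones
    for lo,hi in((.075,.1),(.055,.075),(.01,.03)):
        q=W[m&(W[...,2]>lo)&(W[...,2]<hi)]
        print(n,lo,len(q),q[:,:2].min(0).round(4),q[:,:2].max(0).round(4),cv2.minAreaRect(q[:,:2].astype(np.float32)))
        if n=="top" and lo>.05:print((q*1000).round().astype(int).tolist())
E
```

```text
rib near [0.4464 0.1785 0.135 ] [-0.1165  0.058 ]
rib mid [0.5608 0.1742 0.135 ] [-0.002   0.0591]
rib far [0.6768 0.1686 0.135 ] [0.1141 0.059 ]
A+ [0.5529 0.0489 0.152 ] [-0.0039 -0.0665]
A- [0.5167 0.0512 0.152 ] [-0.0403 -0.0658]
B+ [0.6432 0.0458 0.14  ] [ 0.0864 -0.0653]
B- [0.6062 0.0462 0.14  ] [ 0.0494 -0.0666]
post [0.4544 0.0137 0.169 ] [-0.1007 -0.1063]
hinge [0.6481 0.0054 0.15  ] [ 0.0933 -0.1054]
top 0.075 43 [ 0.4917 -0.3021] [ 0.5231 -0.254 ] ((0.5074543356895447, -0.2783490717411041), (0.04623236507177353, 0.026270631700754166), 81.41010284423828)
[[523, -261, 83], [520, -258, 82], [520, -260, 89], [517, -259, 80], [517, -260, 87], [518, -297, 76], [517, -299, 80], [517, -302, 82], [513, -257, 87], [514, -261, 82], [514, -296, 82], [514, -298, 85], [514, -302, 84], [510, -257, 88], [510, -260, 88], [511, -295, 85], [511, -298, 87], [510, -300, 89], [508, -258, 82], [507, -261, 84], [508, -294, 76], [508, -296, 82], [507, -298, 88], [507, -301, 86], [504, -256, 91], [505, -294, 76], [505, -296, 83], [505, -299, 81], [504, -301, 85], [501, -254, 87], [501, -258, 85], 
[... 729 characters left out ...]
2, 70], [494, -289, 57], [493, -291, 60], [493, -292, 70], [493, -294, 73]]
top 0.01 10 [ 0.4924 -0.2847] [ 0.4988 -0.2669] ((0.4952051341533661, -0.27567288279533386), (0.01855211891233921, 0.003892674343660474), 79.7679672241211)
scene 0.075 34 [ 0.4948 -0.3063] [ 0.5245 -0.258 ] ((0.5082625150680542, -0.2826116979122162), (0.04610471427440643, 0.0278765968978405), 82.2901382446289)
scene 0.055 33 [ 0.4963 -0.3044] [ 0.5245 -0.2651] ((0.5103955268859863, -0.2845509946346283), (0.03936709463596344, 0.02777882292866707), 89.02962493896484)
scene 0.01 36 [ 0.4951 -0.2948] [ 0.5281 -0.2762] ((0.5113665461540222, -0.2817840278148651), (0.018887285143136978, 0.03181293606758118), 65.46044921875)
```

```bash
sed -i 's/S0=.*/S0=np.array([.5588,.1139])/' h.py; cat >> h.py <<'E'
def go(x,y,z,yawd):
    "print deltas in tool axes, jog units, from measured pose to upright-down pose"
    from scipy.spatial.transform import Rotation as Ro
    s=ctrl.sense();R=s["ee_rot"];a=np.radians(yawd);c,n=np.cos(a),np.sin(a)
    T=np.array([[c,n,0],[n,-c,0],[0,0,-1]])
    print("d",(R.T@(np.array([x,y,z])-s["tool_pos"])/.1).round(3),"r",(Ro.from_matrix(R.T@T).as_rotvec()/2/np.pi).round(4),"| t",round(s["time"],2),"pos",s["tool_pos"].round(4),"F",s["force"].round(1),"w",round(s["grip_width"],4),"gf",round(s["gripper_force"],1),"q6",s["joint_pos"].round(2)[[0,5]])
E
R='0,0.0964,70'
python3 -m jog '[0.5,-0.35,0,0,0,0.05,70, 1,-0.7,0,0,0,0.0964,70, 1,-0.7,0,0,0,0.0964,70, 1,-0.7,0,0,0,0.0964,70]'
python3 -m jog '[0.36,-0.48,0,0,0,0,70, 0.72,-0.957,0,0,0,0,70, 0.72,-0.957,0,0,0,0,70]'
python3 -m jog '[0.36,-0.48,0,0,0,0,70, 0.72,-0.957,0,0,0,0,70, 0.72,-0.957,0,0,0,0,70]'
python3 -c "
from h import *
go(.508,-.281,.12,-8)"
```

```text
time: 1.5
tool_pos: [0.3397, -0.4498, 0.1998]
ee_rot: [[0.99, -0.14, 0.0], [-0.14, -0.99, -0.001], [0.0, 0.0, -1.0]]
force: [-0.7, 0.6, 0.0]
grip_width: 0.0703
gripper_force: 0.0
time: 1.88
tool_pos: [0.426, -0.3629, 0.1996]
ee_rot: [[0.991, -0.133, 0.001], [-0.133, -0.991, 0.001], [0.001, -0.001, -1.0]]
force: [-0.4, -1.5, 0.5]
grip_width: 0.0699
gripper_force: 0.0
time: 2.25
tool_pos: [0.5099, -0.2789, 0.1995]
ee_rot: [[0.991, -0.134, 0.001], [-0.134, -0.991, 0.0], [0.0, -0.0, -1.0]]
force: [-0.5, 0.1, -0.5]
grip_width: 0.0704
gripper_force: 0.0
d [-0.017  0.023  0.795] r [-0.0001 -0.0001  0.0008] | t 2.25 pos [ 0.5099 -0.2789  0.1995] F [-0.5  0.1 -0.5] w 0.0704 gf 0.0 q6 [-0.64  1.07]
```

```bash

python3 -m jog '[-0.01,0.02,0.4,0,0,0,70, -0.017,0.023,0.8,0,0,0,70, -0.017,0.023,0.8,0,0,0,70]' 30
python3 -m jog '[0,0,0.35,0,0,0,70, 0,0,0.72,0,0,0,70, 0,0,0.72,0,0,0,65, 0,0,0.72,0,0,0,55]'
python3 - <<'E'
from h import *
go(.508,-.281,.048,-8)
p,d=ctrl.camera("scene");a=cv2.resize(p[170:280,130:240,::-1],(400,400));q,_=ctrl.camera("top")
cv2.imwrite("pics/g1.png",np.hstack([a,cv2.resize(q[155:235,315:395,::-1],(400,400))]))
E
```

```text
time: 2.62
tool_pos: [0.5026, -0.2826, 0.1158]
ee_rot: [[0.99, -0.14, -0.007], [-0.14, -0.99, 0.004], [-0.007, -0.003, -1.0]]
force: [-0.3, 0.1, -0.7]
grip_width: 0.0698
gripper_force: 0.0
time: 3.12
tool_pos: [0.5073, -0.2846, 0.0501]
ee_rot: [[0.99, -0.139, 0.002], [-0.139, -0.99, -0.002], [0.003, 0.002, -1.0]]
force: [-0.5, 0.6, 0.2]
grip_width: 0.0548
gripper_force: 0.0
d [ 0.002 -0.037  0.021] r [ 0.0003 -0.0004  0.    ] | t 3.12 pos [ 0.5073 -0.2846  0.0501] F [-0.5  0.6  0.2] w 0.0548 gf 0.0 q6 [-0.65  1.06]
```

View pics/g1.png

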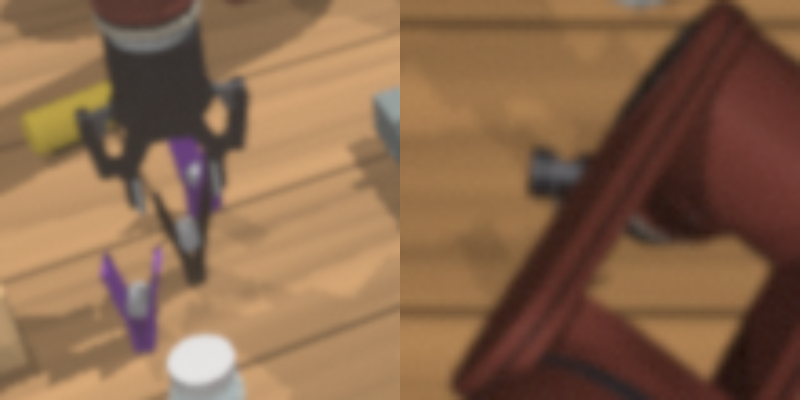

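Left crop: the fingers straddle the black clamp's handles with similar gaps on both sides, clear of the purple ones. Closing.

```bash

python3 -m jog '[0,-0.02,0.02,0,0,0,46, 0,-0.02,0.02,0,0,0,40, 0,-0.02,0.02,0,0,0,34, 0,-0.02,0.02,0,0,0,28, 0,-0.02,0.02,0,0,0,22, 0,-0.02,0.02,0,0,0,18, 0,-0.02,0.02,0,0,0,18]' 30
python3 -m jog '[0,0,-0.5,0,0,0,18, 0,0,-1,0,0,0,18, 0,0,-1,0,0,0,18]'
python3 -m jog '[0,0,-0.5,0,0,0,18, 0,0,-1,0,0,0,18, 0,0,-1,0,0,0,18]'
python3 - <<'E'
from h import *
go(.508,-.281,.25,-2.73)
p,d=ctrl.camera("scene");
cv2.imwrite("pics/g2.png",cv2.resize(p[80:280,100:300,::-1],(600,600)))
E
```

```text
time: 4.1
tool_pos: [0.5085, -0.2819, 0.0485]
ee_rot: [[0.99, -0.138, 0.004], [-0.138, -0.99, -0.002], [0.004, 0.002, -1.0]]
force: [-0.3, 1.7, 10.6]
grip_width: 0.0262
gripper_force: 29.2
time: 4.47
tool_pos: [0.5096, -0.2831, 0.1515]
ee_rot: [[0.99, -0.138, 0.008], [-0.138, -0.99, -0.006], [0.009, 0.005, -1.0]]
force: [-0.3, -0.5, -0.8]
grip_width: 0.0257
gripper_force: 30.2
time: 4.85
tool_pos: [0.5085, -0.2824, 0.2502]
ee_rot: [[0.99, -0.138, 0.007], [-0.138, -0.99, -0.005], [0.007, 0.004, -1.0]]
force: [0.3, -0.2, -0.4]
grip_width: 0.0258
gripper_force: 30.2
d [-0.007 -0.013  0.002] r [ 0.0007 -0.0011 -0.0145] | t 4.85 pos [ 0.5085 -0.2824  0.2502] F [ 0.3 -0.2 -0.4] w 0.0258 gf 30.2 q6 [-0.64  1.07]
```

View pics/g2.png

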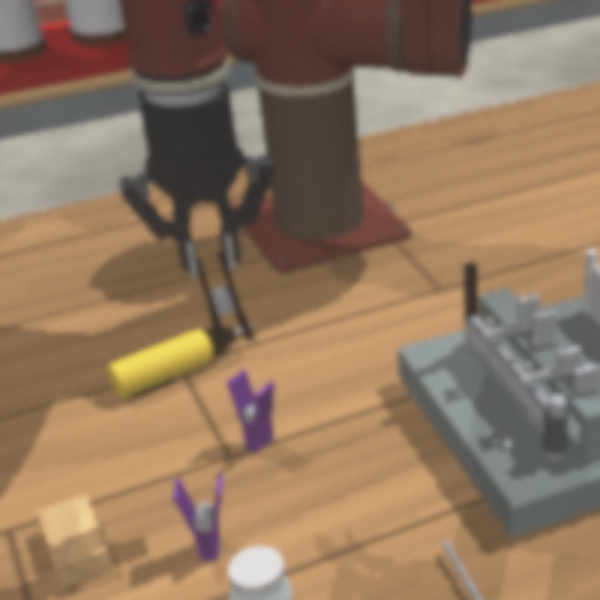

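```bash
python3 - <<'E'
from h import *
s=ctrl.sense();p,d=ctrl.camera("scene");W=cloud("scene",d);R=s["ee_rot"]
L=(W-s["tool_pos"])@R*1000
m=(abs(L[...,0])<35)&(abs(L[...,1])<45)&(L[...,2]>-40)&(L[...,2]<75)
for a,b in((-40,-20),(-20,0),(0,10),(10,20),(20,30),(30,40),(40,52),(52,75)):
    k=m&(L[...,2]>a)&(L[...,2]<=b);print(a,b,k.sum());
    if k.sum():print(np.c_[np.argwhere(k)[:,::-1],L[k].round(0),p[k].mean(1).round()].astype(int).tolist()[:26])
cv2.imwrite("pics/g3.png",cv2.resize(p[150:206,150:206,::-1],(560,560),interpolation=cv2.INTER_CUBIC))
E
```

```text
-40 -20 48
[[172, 165, -11, -7, -39, 78], [173, 165, -9, -9, -40, 63], [173, 166, -5, -8, -39, 65], [174, 166, -3, -11, -39, 53], [166, 167, -8, 11, -38, 74], [166, 168, -3, 11, -38, 72], [173, 168, 6, -6, -39, 78], [175, 168, 8, -12, -39, 59], [177, 168, 11, -16, -40, 104], [178, 168, 10, -19, -38, 98], [179, 168, 8, -22, -37, 85], [166, 169, 2, 12, -37, 74], [174, 169, 13, -8, -40, 64], [176, 169, 15, -13, -39, 79], [177, 169, 11, -16, -37, 102], [163, 170, 8, 21, -40, 83], [166, 170, 4, 13, -36, 77], [167, 170, 5, 10, -35, 65], [174, 170, 12, -8, -35, 72], [175, 170, 13, -10, -36, 61], [176, 170, 14, -13, -36, 72], [177, 170, 9, -16, -32, 94], [162, 171, 10, 24, -38, 80], [163, 171, 9, 22, -37, 88], [164, 171, 14, 19, -39, 107], [165, 171, 15, 17, -39, 106]]
-20 0 43
[[176, 175, 14, -11, -20, 75], [177, 175, 12, -14, -18, 69], [176, 176, 14, -10, -17, 83], [177, 176, 14, -13, -16, 66], [168, 177, 14, 12, -19, 73], [169, 177, 13, 9, -17, 66], [171, 177, -8, 2, -3, 113], [172, 177, -5, -1, -4, 127], [173, 177, -5, -3, -4, 128], [174, 177, -8, -6, -1, 124], [175, 177, -9, -9, 0, 111]
[... 2758 characters left out ...]
 8, 33, 51], [173, 192, 13, 5, 34, 52], [174, 192, 13, 2, 35, 52], [181, 192, 13, -17, 39, 94], [182, 192, 14, -20, 40, 74], [183, 192, 14, -23, 40, 67]]
40 52 18
[[183, 189, -6, -26, 43, 77], [171, 192, 2, 9, 40, 58], [184, 192, 11, -26, 43, 89], [171, 193, 1, 10, 44, 63], [182, 193, 16, -19, 41, 99], [183, 193, 12, -23, 45, 86], [184, 193, 13, -25, 45, 98], [173, 194, 12, 6, 41, 51], [174, 194, 14, 3, 41, 52], [182, 194, 14, -19, 47, 117], [183, 194, 15, -22, 47, 106], [172, 195, 13, 9, 43, 53], [173, 195, 16, 6, 42, 52], [174, 195, 14, 3, 44, 56], [172, 196, 18, 10, 43, 56], [173, 196, 15, 7, 46, 55], [174, 196, 16, 4, 46, 62], [173, 197, 14, 7, 50, 61]]
52 75 1
[[172, 197, 8, 9, 54, 60]]
```

View pics/g3.png

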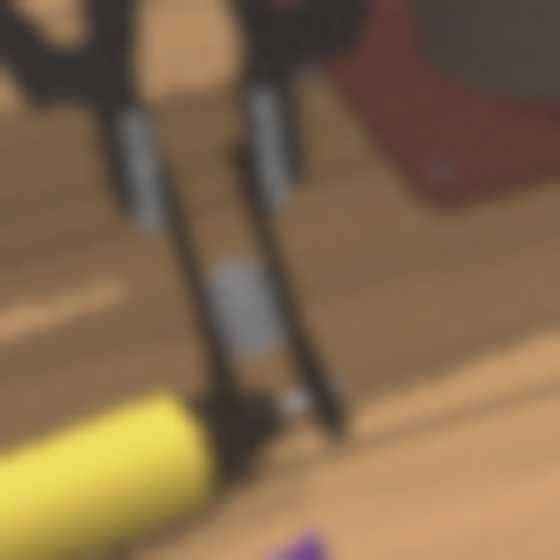

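The clamp is held and its jaws are open, but it sits about 7° rolled in the grip: the pad middle is about 8 mm toward −y_tool at z_tool≈+39. I'll tilt the tool to compensate.

```bash
cat >> h.py <<'E'
from scipy.spatial.transform import Rotation as Ro
def gp(pt,yawd,roll,tgt,show=True):
    "move so tool-frame point pt lands at tgt, tool down w/ yaw and roll about tool x"
    s=ctrl.sense();R=s["ee_rot"];a=np.radians(yawd);c,n=np.cos(a),np.sin(a)
    T=np.array([[c,n,0],[n,-c,0],[0,0,-1]])@Ro.from_euler("x",roll,degrees=True).as_matrix()
    t=np.array(tgt)-T@np.array(pt)
    print("d",(R.T@(t-s["tool_pos"])/.1).round(3),"r",(Ro.from_matrix(R.T@T).as_rotvec()/2/np.pi).round(4),"tcp->",t.round(4),"pos",s["tool_pos"].round(4),"F",s["force"].round(1),"w",round(s["grip_width"],4),"t",s["time"])
E
python3 -m jog '[0,-0.4,0,-0.01,0,-0.007,18, 0,-0.9,0,-0.0194,0,-0.0145,18, 0,-0.9,0,-0.0194,0,-0.0145,18, 0,-0.9,0,-0.0194,0,-0.0145,18]' | head -2
python3 -c "
from h import *
f=s2w(-.0575,.06);print(f)
gp((-.001,-.008,.039),-2.73,-7,(*f,.2))"
```

```text
time: 5.45
tool_pos: [0.5181, -0.1913, 0.2436]
[0.50422303 0.1765706 ]
d [-0.301 -3.615 -0.397] r [-0.0002  0.0013  0.0003] tcp-> [0.5051 0.1733 0.2397] pos [ 0.5181 -0.1913  0.2436] F [-0.  -1.4 -0.5] w 0.0259 t 5.45
```

```bash

for i in 1 ; do :; done
python3 -m jog '[-0.04,-0.45,-0.05,0,0,0,18, -0.075,-0.9,-0.1,0,0,0,18]' | head -2
python3 -m jog '[-0.04,-0.45,-0.05,0,0,0,18, -0.075,-0.9,-0.1,0,0,0,18]' | head -2
python3 -m jog '[-0.04,-0.45,-0.05,0,0,0,18, -0.075,-0.9,-0.1,0,0,0,18]' | head -2
python3 -m jog '[-0.04,-0.45,-0.05,0,0,0,18, -0.075,-0.9,-0.1,0,0,0,18, -0.075,-0.9,-0.1,0,0,0,18, -0.075,-0.9,-0.1,0,0,0,18]' | head -2
python3 - <<'E'
from h import *
f=s2w(-.0575,.06)
gp((-.001,-.008,.039),-2.73,-7,(*f,.2))
s=ctrl.sense();p,d=ctrl.camera("scene");W=cloud("scene",d)
# saw-frame of clamp jaw points
L=W.copy();xy=(W[...,:2]-S0)@A
m=(abs(xy[...,0]+.0575)<.04)&(abs(xy[...,1]-.06)<.04)&(W[...,2]>.15)&(W[...,2]<.26)
for z in np.arange(.18,.25,.008):
    k=m&(abs(W[...,2]-z)<.004);q=xy[k]
    if len(q):print(round(z,3),k.sum(),"x max",(q[:,0].max()*1000).round(1),"med",np.median(q[:,0]*1000).round(1),"y",np.sort(q[:,1]*1000).round(0).astype(int).tolist())
k=(abs(W[...,2]-.12)<.004)&(abs(xy[...,1]-.06)<.012)&(abs(xy[...,0])<.12)
print("fence edge", np.median(xy[k]*1000,0),(np.percentile(xy[k][:,1]*1000,[10,90])).round(1))
p2=p[90:210,240:360,::-1];cv2.imwrite("pics/f1.png",cv2.resize(p2,(600,600),interpolation=cv2.INTER_CUBIC))
E
```

```text
time: 5.7
tool_pos: [0.5151, -0.1021, 0.2433]
time: 5.95
tool_pos: [0.5122, -0.0107, 0.2426]
time: 6.2
tool_pos: [0.5094, 0.0801, 0.2416]
time: 6.7
tool_pos: [0.5065, 0.1698, 0.2407]
d [-0.016 -0.036  0.006] r [ 0.0001  0.0011 -0.0001] tcp-> [0.5051 0.1733 0.2397] pos [0.5065 0.1698 0.2407] F [ 0.5 -1.1  0.3] w 0.0259 t 6.7
0.188 1 x max -44.1 med -44.1 y [69]
0.196 29 x max -38.3 med -53.4 y [35, 37, 37, 37, 38, 38, 38, 38, 39, 39, 39, 40, 41, 42, 42, 43, 64, 64, 65, 65, 65, 65, 66, 66, 67, 67, 67, 68, 70]
0.204 30 x max -39.5 med -48.3 y [38, 39, 39, 39, 39, 39, 39, 40, 40, 40, 41, 41, 41, 42, 42, 44, 45, 47, 63, 63, 64, 64, 64, 65, 65, 65, 66, 68, 71, 72]
0.212 27 x max -39.4 med -52.1 y [39, 40, 40, 40, 41, 41, 41, 41, 42, 42, 43, 45, 61, 63, 64, 64, 65, 65, 66, 66, 66, 66, 67, 67, 68, 69, 71]
0.22 18 x max -39.2 med -47.6 y [40, 40, 40, 41, 41, 42, 42, 43, 43, 43, 43, 44, 47, 64, 64, 65, 67, 70]
0.228 26 x max -41.0 med -45.9 y [42, 42, 42, 42, 42, 42, 42, 42, 43, 43, 43, 45, 46, 47, 52, 52, 54, 57, 59, 63, 63, 64, 65, 66, 68, 70]
0.236 31 x max -39.3 med -46.9 y [41, 41, 42, 42, 42, 43, 43, 43, 43, 43, 44, 44, 45, 45, 52, 52, 52, 56, 57, 58, 58, 61, 61, 62, 65, 65, 65, 66, 67, 68, 69]
0.244 29 x max -39.3 med -48.2 y [39, 42, 42, 43, 43, 43, 43, 43, 44, 44, 46, 50, 52, 55, 58, 58, 59, 61, 62, 63, 63, 64, 64, 64, 65, 65, 66, 67, 68]
fence edge [19.54171442 55.556422  ] [52.9 59.8]
```

View pics/f1.png

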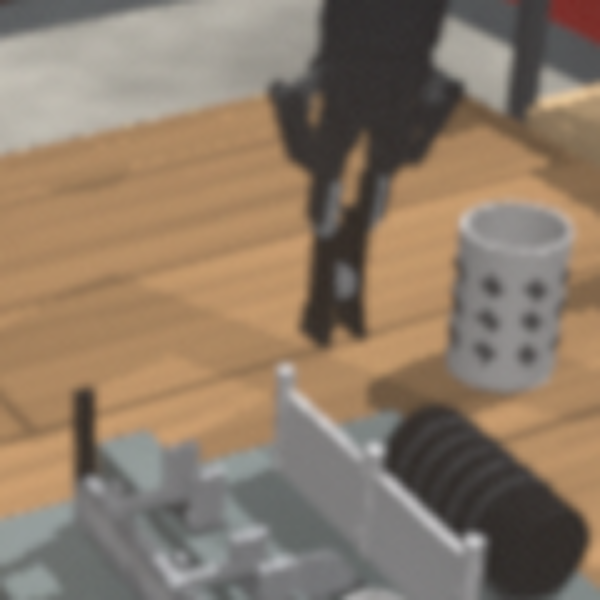

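The clamp is upright above the fence, jaws at about (320,335) and open. It needs about 4.5 mm more +y and about 2 mm −x, then it can go down.

```bash

python3 -m jog '[-0.025,-0.045,0.006,0,0,0,18, -0.025,-0.045,0.006,0,0,0,18, -0.025,-0.045,0.006,0,0,0,18]' | head -2
python3 -c "
from h import *
s=ctrl.sense();x,y,z=s['tool_pos'];print((s['ee_rot'].T@np.array([0,0,-1])).round(4),s['tool_pos'],s['force'])
f=s2w(-.0575,.06)
gp((-.001,-.008,.039),-2.73,-7,(*f,.2))"
```

```text
time: 7.12
tool_pos: [0.5041, 0.1754, 0.2406]
[ 0.0053 -0.1214  0.9926] [0.50408403 0.17542009 0.24063603] [ 0.98452756 -0.38809847 -0.49810019]
d [0.011 0.019 0.012] r [-0.0001  0.0009 -0.    ] tcp-> [0.5051 0.1733 0.2397] pos [0.5041 0.1754 0.2406] F [ 1.  -0.4 -0.5] w 0.0258 t 7.125
```

```bash

python3 -m jog '[0,-0.03,0.3,0,0,0,18, 0,-0.06,0.55,0,0,0,18, 0,-0.073,0.67,0,0,0,18, 0.005,-0.085,0.76,0,0,0,18, 0.005,-0.097,0.85,0,0,0,18, 0.005,-0.107,0.94,0,0,0,18, 0.005,-0.107,0.94,0,0,0,18]'
python3 - <<'E'
from h import *
f=s2w(-.0575,.06)
gp((-.001,-.008,.039),-2.73,-7,(*f,.105))
p,d=ctrl.camera("scene")
p2=p[110:210,250:350,::-1];cv2.imwrite("pics/f2.png",cv2.resize(p2,(600,600),interpolation=cv2.INTER_CUBIC))
E
```

```text
time: 8.0
tool_pos: [0.5035, 0.1749, 0.1452]
ee_rot: [[0.999, -0.047, -0.012], [-0.048, -0.991, -0.121], [-0.007, 0.122, -0.993]]
force: [0.0, -0.5, -0.4]
grip_width: 0.0259
gripper_force: 30.2
d [0.017 0.014 0.007] r [-0.      0.0011  0.0001] tcp-> [0.5051 0.1733 0.1447] pos [0.5035 0.1749 0.1452] F [ 0.  -0.5 -0.4] w 0.0259 t 8.0
```

View pics/f2.png

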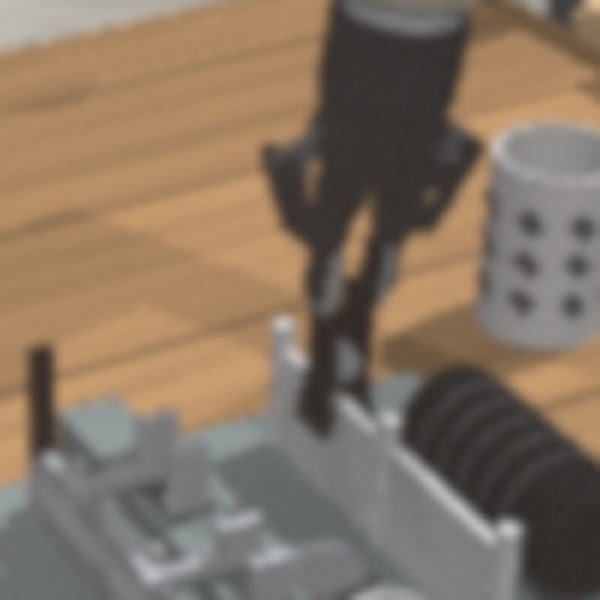

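The jaws straddle the fence: the near pad shows at (320,420), between the ribs at (285,330) and (390,430), and there is no contact force. Releasing.

```bash

python3 -m jog '[0,0,0,0,0,0,28, 0,0,0,0,0,0,34, 0,0,0,0,0,0,40, 0,0,0,0,0,0,48, 0,0,0,0,0,0,60, 0,0,0,0,0,0,70, 0,0,0,0,0,0,70]'
python3 -m jog '[0,0.03,-0.2,0,0,0,70, 0,0.06,-0.5,0,0,0,70, 0,0.12,-0.99,0,0,0,70, 0,0.12,-0.99,0,0,0,70]'
python3 - <<'E'
from h import *
for n in("scene","top"):
    p,d=ctrl.camera(n);W=cloud(n,d);xy=(W[...,:2]-S0)@A*1000
    m=(abs(xy[...,0]+57.5)<35)&(abs(xy[...,1]-60)<32)&(p.max(-1)<110)
    for z in np.arange(.09,.2,.01):
        k=m&(abs(W[...,2]-z)<.005);q=xy[k]
        if len(q)>1:print(n,round(z,3),len(q),"x",q[:,0].min().round(),q[:,0].max().round(),"y",np.sort(q[:,1]).astype(int).tolist())
# tool now
am=s2w(-.021,-.065);print(am);go(*am,.137-.019+.1,-2.73-90);go(*am,.137-.019+.1,-2.73+90)
E
```

```text
time: 8.93
tool_pos: [0.504, 0.1751, 0.146]
ee_rot: [[0.999, -0.047, -0.011], [-0.048, -0.992, -0.121], [-0.005, 0.121, -0.993]]
force: [-0.8, -0.5, -0.9]
grip_width: 0.0699
gripper_force: 0.0
time: 9.43
tool_pos: [0.5072, 0.1758, 0.2508]
ee_rot: [[0.999, -0.048, -0.003], [-0.048, -0.992, -0.119], [0.003, 0.119, -0.993]]
force: [0.3, -0.6, 0.6]
grip_width: 0.0697
gripper_force: 0.0
scene 0.09 3 x -75.0 -60.0 y [54, 54, 54]
scene 0.1 10 x -65.0 -43.0 y [44, 44, 46, 47, 47, 48, 49, 50, 52, 54]
scene 0.11 19 x -74.0 -41.0 y [43, 43, 44, 44, 44, 44, 45, 45, 45, 45, 46, 46, 48, 50, 51, 54, 54, 55, 64]
scene 0.12 24 x -70.0 -43.0 y [43, 44, 44, 45, 45, 45, 45, 46, 46, 46, 46, 49, 51, 56, 59, 60, 61, 62, 63, 63, 63, 65, 67, 67]
scene 0.13 18 x -70.0 -43.0 y [43, 44, 45, 45, 45, 45, 45, 45, 45, 46, 46, 47, 61, 62, 63, 64, 66, 67]
scene 0.14 22 x -63.0 -43.0 y [41, 42, 42, 43, 44, 45, 45, 49, 51, 53, 54, 55, 57, 60, 60, 60, 63, 64, 64, 68, 68, 69]
scene 0.15 27 x -71.0 -39.0 y [41, 41, 41, 42, 42, 43, 43, 43, 45, 49, 51, 58, 60, 64, 65, 66, 66, 66, 67, 67, 67, 68, 68, 68, 69, 70, 71]
scene 0.
[... 648 characters left out ...]
0 -63.0 y [49, 52, 67]
top 0.15 27 x -71.0 -55.0 y [52, 52, 52, 52, 53, 55, 55, 55, 55, 55, 58, 59, 61, 63, 64, 64, 64, 66, 67, 67, 67, 69, 70, 70, 70, 70, 72]
top 0.16 5 x -72.0 -60.0 y [72, 72, 72, 72, 74]
top 0.17 7 x -72.0 -56.0 y [47, 73, 73, 73, 73, 75, 76]
top 0.18 9 x -72.0 -60.0 y [42, 42, 44, 45, 46, 46, 74, 75, 75]
top 0.19 12 x -71.0 -60.0 y [41, 41, 42, 44, 76, 76, 76, 76, 78, 79, 79, 79]
[0.53472792 0.04997399]
d [0.361 1.194 0.426] r [ 0.0157 -0.0146  0.2496] | t 9.53 pos [0.5048 0.1752 0.246 ] F [ 0.1 -0.4  0. ] w 0.0701 gf 0.0 q6 [0.26 1.89]
d [0.361 1.194 0.426] r [ 0.0146  0.0157 -0.2497] | t 9.53 pos [0.5048 0.1752 0.246 ] F [ 0.1 -0.4  0. ] w 0.0701 gf 0.0 q6 [0.26 1.89]
```

The clamp is seated upright: handles symmetric about the fence, x −71…−42 (centre ≈ −57 mm), pads from about z 0.096–0.10 upward. Next is catch A, with yaw +87.3°.

```bash

python3 -m jog '[0.1,0.3,0.05,0.0146,0.0157,-0.2497,64, 0.2,0.6,0.1,0.0146,0.0157,-0.2497,64, 0.36,0.98,0.1,0.0146,0.0157,-0.2497,64, 0.36,0.98,0.1,0.0146,0.0157,-0.2497,64, 0.36,0.98,0.1,0.0146,0.0157,-0.2497,64, 0.36,0.98,0.1,0.0146,0.0157,-0.2497,64, 0.36,0.98,0.1,0.0146,0.0157,-0.2497,64, 0.36,0.98,0.1,0.0146,0.0157,-0.2497,64]' 20
python3 -m jog '[0,0,0,0,0,-0.012,64, 0,0,0,0,0,-0.012,64]' | head -3
python3 - <<'E'
from h import *
print(ctrl.sense()['ee_rot'].round(3).tolist(),ctrl.sense()['joint_pos'].round(2))
am=s2w(-.021-.003,-.065);go(*am,.118,-2.73+90)
# recheck catches in both cams
for n in("top","scene"):
    p,d=ctrl.camera(n);W=cloud(n,d);xy=(W[...,:2]-S0)@A*1000
    m=(abs(xy[...,0]-25)<80)&(abs(xy[...,1]+65)<16)&(W[...,2]<.16)
    for lo in(.120,.128,.136,.144):
        k=m&(W[...,2]>lo)&(W[...,2]<lo+.008);print(n,lo,np.sort(xy[k][:,0]).astype(int).tolist())
    k=(abs(xy[...,0]+100)<25)&(abs(xy[...,1]+105)<25)&(W[...,2]>.125)&(W[...,2]<.18);print("post",len(xy[k]),np.median(xy[k],0).round(1),xy[k].min(0).round(),xy[k].max(0).round())
E
```

```text
time: 10.52
tool_pos: [0.5346, 0.075, 0.2452]
ee_rot: [[0.116, 0.993, -0.001], [0.993, -0.116, -0.005], [-0.005, -0.0, -1.0]]
force: [0.5, -0.4, -0.1]
grip_width: 0.0636
gripper_force: 0.0
time: 10.78
tool_pos: [0.5348, 0.0749, 0.2455]
ee_rot: [[0.047, 0.999, -0.0], [0.999, -0.047, -0.005], [-0.005, -0.0, -1.0]]
[[0.047, 0.999, -0.0], [0.999, -0.047, -0.005], [-0.005, -0.0, -1.0]] [-0.   -0.01  1.69 -0.01  1.46  0.04]
d [-0.242 -0.019  1.277] r [-0.      0.0009  0.    ] | t 10.78 pos [0.5348 0.0749 0.2455] F [ 0.3 -0.3  0.1] w 0.0639 gf 0.0 q6 [-0.    0.04]
top 0.12 [-40, 84]
top 0.128 []
top 0.136 [85, 88, 92]
top 0.144 [-40, -40, -39, -39, -39, -36, -36, -36, -34, -34, -33, -33, -33]
post 21 [-100.5 -104.5] [-107. -110.] [ -92. -101.]
scene 0.12 [-36, -35, -34, -34, -33, -32, -32, -31, -31, -31, -3, -3, -1, 0, 0, 0, 1, 1, 2, 2, 3, 3, 3, 3, 5, 6, 8, 49, 50, 55, 56, 56, 57, 57, 58, 58, 58, 58, 58, 59, 60, 88, 89, 89, 90, 92, 92, 92, 93, 93, 93, 93, 94, 95, 95, 95]
scene 0.128 [-36, -35, -34, -34, -33, -33, -32, -32, -32, -32, -32, -31, -31, -31, -31, -29, 0, 0, 0, 0, 1, 2, 2, 2, 2, 2, 3, 3, 3, 3, 3, 3, 3, 49, 50, 55, 56, 56, 56, 57, 57, 57, 58, 59, 59, 59, 60, 60, 87, 88, 91, 91, 92, 92, 92, 92, 92, 93, 94, 94, 94, 94, 95, 96]
scene 0.136 [-40, -39, -36, -34, -34, -33, -33, -32, -31, -31, -30, -30, -30, -30, -3, -1, 0, 0, 0, 0, 1, 1, 1, 2, 4, 5, 49, 49, 54, 54, 55, 56, 56, 57, 58, 59, 59, 59, 60, 84, 86, 86, 86, 87, 87, 88, 89, 89, 89, 91, 91, 91, 92, 92, 92, 95, 95]
scene 0.144 [-39, -38, -37, -36, -36, -35, -35, -34, -34, -34, -33, -32, -32, -32, -32, -31, -31, -31, -31, -30, -30, -29, -3, -3, -3, -1, -1, -1, 0, 0, 0, 0, 0, 0, 0, 1, 2, 2, 2, 2, 2, 3, 3, 3, 4, 4]
post 61 [ -93.3 -111.2] [-102. -117.] [ -89. -100.]
```

```bash

python3 -m jog '[-0.24,-0.01,0.3,0,0,0,62, -0.242,-0.01,0.6,0,0,0,62, -0.242,-0.01,0.9,0,0,0,62, -0.242,-0.01,0.9,0,0,0,62]' 20 | head -3
python3 -c "
from h import *
am=s2w(-.020-.003,-.065);go(*am,.118,-2.73+90)"
```

```text
time: 11.38
tool_pos: [0.5314, 0.0505, 0.1545]
ee_rot: [[0.048, 0.999, -0.004], [0.999, -0.048, -0.005], [-0.005, -0.003, -1.0]]
d [-0.001  0.015  0.365] r [-0.0005  0.0008  0.    ] | t 11.38 pos [0.5314 0.0505 0.1545] F [-0.1 -0.2 -0.5] w 0.0622 gf 0.0 q6 [-0.05 -0.  ]
```

```bash

python3 -m jog '[0,0.015,0.2,0,0,0,62, 0,0.015,0.365,0,0,0,60, 0,0.015,0.365,0,0,0,54, 0,0.015,0.365,0,0,0,50, 0,0.015,0.365,0,0,0,50]' 20
python3 -m jog '[0,0.02,0,0,0,0,46, 0,0.04,0,0,0,0,42, 0,0.06,0,0,0,0,38]'
python3 -c "
from h import *
am=s2w(-.020-.003,-.065);go(*am,.118,-2.73+90)"
```

```text
time: 12.0
tool_pos: [0.5361, 0.0501, 0.1221]
ee_rot: [[0.047, 0.999, 0.004], [0.999, -0.047, -0.006], [-0.005, 0.005, -1.0]]
force: [0.8, -0.4, -0.4]
grip_width: 0.0499
gripper_force: 0.0
time: 12.38
tool_pos: [0.5417, 0.0498, 0.1212]
ee_rot: [[0.047, 0.999, 0.003], [0.999, -0.047, -0.006], [-0.005, 0.003, -1.0]]
force: [-1.3, -0.7, -0.8]
grip_width: 0.0379
gripper_force: 0.0
d [-0.001 -0.09   0.032] r [0.0005 0.0009 0.0002] | t 12.38 pos [0.5417 0.0498 0.1212] F [-1.3 -0.7 -0.8] w 0.0379 gf 0.0 q6 [-0.05 -0.  ]
```

```bash

python3 -m jog '[0,0,0.02,0,0,0,35, 0,0,0.02,0,0,0,32, 0,0.005,0.02,0,0,0,29, 0,0.005,0.02,0,0,0,26, 0,0.005,0.02,0,0,0,26]'
python3 -m jog '[0,0,0,0,0,0,24, 0,0,0,0,0,0,24]' 35
python3 -c "
from h import *
am=s2w(-.020+.007,-.065);go(*am,.118,-2.73+90)"
```

```text
time: 13.0
tool_pos: [0.5422, 0.0498, 0.12]
ee_rot: [[0.046, 0.999, 0.003], [0.999, -0.046, -0.006], [-0.005, 0.004, -1.0]]
force: [-2.0, -0.3, 6.9]
grip_width: 0.0262
gripper_force: 3.5
time: 13.25
tool_pos: [0.5423, 0.0498, 0.1201]
ee_rot: [[0.046, 0.999, 0.004], [0.999, -0.046, -0.006], [-0.005, 0.004, -1.0]]
force: [-3.1, 0.1, 7.3]
grip_width: 0.024
gripper_force: 3.7
d [-0.002  0.004  0.021] r [0.0006 0.0009 0.0002] | t 13.25 pos [0.5423 0.0498 0.1201] F [-3.1  0.1  7.3] w 0.024 gf 3.7 q6 [-0.05 -0.  ]
```

```bash
python3 - <<'E'
from h import *
p,d=ctrl.camera("scene");W=cloud("scene",d);xy=(W[...,:2]-S0)@A*1000
m=(abs(xy[...,0]+20)<60)&(abs(xy[...,1]+68)<22)&(W[...,2]<.19)
for lo in np.arange(.112,.176,.008):
    k=m&(W[...,2]>lo)&(W[...,2]<lo+.008);o=np.argsort(xy[k][:,0]);print(round(lo,3),[(int(a),int(b),int(c)) for (a,b),c in zip(xy[k][o],p[k][o].mean(1))])
cv2.imwrite("pics/a1.png",cv2.resize(p[140:230,240:340,::-1],(800,600),interpolation=cv2.INTER_CUBIC))
E
```

```text
0.112 [(-34, -88, 152), (-32, -78, 124), (-30, -86, 143), (-30, -72, 119), (-29, -80, 119), (-29, -83, 133), (-28, -73, 113), (-28, -76, 119), (-28, -69, 118), (-28, -84, 122), (-27, -88, 126), (-26, -77, 117), (-26, -70, 111), (-26, -85, 113), (-25, -82, 112), (-24, -89, 115), (-2, -79, 112), (-1, -79, 107), (0, -65, 115), (0, -69, 118), (0, -73, 123), (1, -59, 124), (1, -74, 114), (1, -74, 122), (1, -56, 126), (1, -67, 120), (2, -63, 119), (2, -71, 111), (3, -56, 130), (3, -60, 113), (3, -64, 113), (3, -61, 120), (4, -79, 111)]
0.12 [(-31, -79, 134), (-29, -72, 120), (-28, -80, 131), (-28, -77, 120), (-27, -70, 121), (-26, -74, 120), (-26, -70, 119), (-22, -79, 120), (-2, -79, 114), (-2, -79, 108), (-1, -62, 122), (0, -80, 117), (2, -67, 121), (2, -78, 124), (2, -78, 126), (2, -57, 129), (2, -60, 123), (3, -64, 120), (3, -71, 122), (4, -68, 121), (4, -72, 121), (4, -76, 124), (5, -80, 119), (6, -58, 131)]
0.128 [(-29, -80, 131), (-29, -65, 125), (-28, -73, 120), (-27, -73, 120), (-26, -70, 121), (-26, -78, 118), (-26, -63, 133), (-25, -71, 120), (-24, -79, 120), (-2, -79, 112), (-1
[... 1434 characters left out ...]
), (-25, -79, 133), (-24, -68, 53), (-24, -72, 61), (-24, -76, 96), (-23, -72, 62), (-22, -66, 63), (-22, -66, 64), (1, -75, 108), (5, -77, 114), (5, -73, 103), (6, -70, 82), (9, -76, 106), (9, -72, 84), (11, -62, 58), (13, -70, 84), (13, -60, 84), (13, -71, 65), (13, -67, 87), (14, -64, 71), (15, -68, 62)]
0.168 [(-31, -76, 131), (-29, -77, 134), (-27, -71, 62), (-26, -68, 51), (-25, -75, 93), (-24, -76, 96), (-24, -65, 52), (-23, -69, 52), (-23, -69, 52), (-22, -66, 59), (-21, -74, 62), (2, -76, 99), (3, -76, 96), (4, -77, 105), (7, -75, 107), (8, -72, 85), (9, -76, 108), (10, -69, 62), (11, -63, 55), (11, -59, 79), (12, -70, 61), (12, -63, 56), (13, -67, 54), (13, -67, 55), (15, -61, 79)]
```

View pics/a1.png

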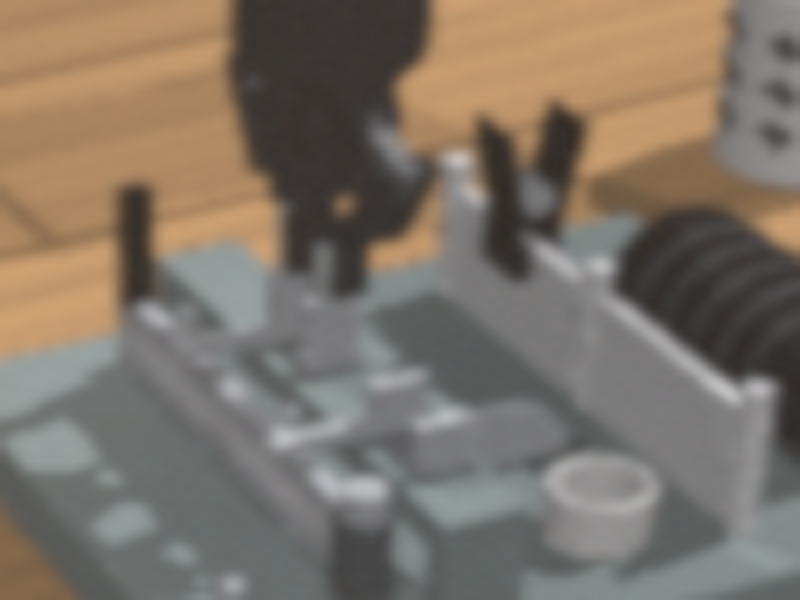

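Picture: the +x tab's face at (300–355, 290–370) isn't covered, and the +x finger ends at about row 290, on top of that tab. The fingers end higher than the TCP reading suggests, so I'll check this against the first picture.

```bash
python3 - <<'E'
from h import *
z=np.load("/tmp/scene.npz");d=z["d"];W=cloud("scene",d)
tp=np.array([.28105,-.55757,.1985]);R=np.array([[.893,.45,0],[.45,-.893,0],[0,0,-1.]])
L=(W-tp)@R*1000
m=(abs(L[...,0])<40)&(abs(L[...,1])<75)&(L[...,2]>-100)&(L[...,2]<60)
h=L[m];print("open start: z hist",np.histogram(h[:,2],bins=np.arange(-100,61,10)))
print(h[(h[:,2]>-45)].round().astype(int).tolist()[:60])
s=ctrl.sense();print(s["tool_pos"],s["joint_pos"],s["force"])
E
```

```text
open start: z hist (array([111,  47,  49,  40,  46,  18,   0,   0,   0,   0,   0,   0,   0,
         0,   0,   0]), array([-100,  -90,  -80,  -70,  -60,  -50,  -40,  -30,  -20,  -10,    0,
         10,   20,   30,   40,   50,   60]))
[[-4, -42, -41], [2, 51, -43], [9, 48, -44]]
[0.54231048 0.04977753 0.12015505] [-4.96472975e-02  9.78567816e-02  1.81862512e+00 -5.73546261e-03
  1.22125011e+00 -1.20653243e-03] [-2.78551842 -0.09029413  7.66439655]
```

Confirmed: the fingers really end about 30 mm short of the reported TCP when shut (42 when open). I'll lift, reopen, and go 30 mm deeper.

```bash
python3 -c "
from workcell import ctrl;print(ctrl.grasp_offset)"
python3 -m jog '[0,0,-0.15,0,0,0,26, 0,0,-0.3,0,0,0,30, 0,-0.05,-0.3,0,0,0,62, 0,-0.1,-0.3,0,0,0,62, 0,-0.1,-0.3,0,0,0,62, 0,-0.1,-0.3,0,0,0,62]' 20
python3 -c "
from h import *
am=s2w(-.020-.003,-.065);go(*am,.090,-2.73+90)"
```

```text
0.0187
time: 14.05
tool_pos: [0.5316, 0.0504, 0.1486]
ee_rot: [[0.046, 0.999, 0.002], [0.999, -0.046, -0.005], [-0.005, 0.002, -1.0]]
force: [0.2, -0.3, -0.5]
grip_width: 0.0618
gripper_force: 0.0
d [-0.     0.01   0.586] r [0.0004 0.0009 0.0002] | t 14.05 pos [0.5316 0.0504 0.1486] F [ 0.2 -0.3 -0.5] w 0.0618 gf 0.0 q6 [-0.05 -0.  ]
```

```bash

python3 -m jog '[0,0.005,0.15,0,0,0,62, 0,0.005,0.3,0,0,0,62, 0,0.005,0.45,0,0,0,62, 0,0.005,0.59,0,0,0,62, 0,0.005,0.59,0,0,0,56, 0,0.005,0.59,0,0,0,52]' 20
python3 -m jog '[0,0.02,0,0,0,0,48, 0,0.04,0,0,0,0,44, 0,0.06,0,0,0,0,40]'
python3 -c "
from h import *
am=s2w(-.020+.007,-.065);go(*am,.090,-2.73+90)"
```

```text
time: 14.8
tool_pos: [0.5329, 0.05, 0.0903]
ee_rot: [[0.047, 0.999, 0.003], [0.999, -0.047, -0.006], [-0.005, 0.003, -1.0]]
force: [0.8, -0.4, -0.0]
grip_width: 0.0521
gripper_force: 0.0
time: 15.18
tool_pos: [0.539, 0.0498, 0.0904]
ee_rot: [[0.047, 0.999, 0.003], [0.999, -0.047, -0.006], [-0.005, 0.004, -1.0]]
force: [0.5, -0.5, -0.8]
grip_width: 0.0396
gripper_force: 0.0
d [0.    0.037 0.005] r [0.0006 0.0008 0.0002] | t 15.18 pos [0.539  0.0498 0.0904] F [ 0.5 -0.5 -0.8] w 0.0396 gf 0.0 q6 [-0.05 -0.  ]
```

```bash

python3 -m jog '[0,0.015,0,0,0,0,37, 0,0.025,0,0,0,0,34, 0,0.035,0,0,0,0,31, 0,0.035,0,0,0,0,28, 0,0.035,0,0,0,0,24, 0,0.035,0,0,0,0,24]'
python3 -m jog '[0,0,0,0,0,0,20, 0,0,0,0,0,0,20]' 30
```

```text
time: 15.92
tool_pos: [0.5419, 0.0497, 0.0901]
ee_rot: [[0.047, 0.999, 0.002], [0.999, -0.047, -0.005], [-0.005, 0.003, -1.0]]
force: [-2.2, 0.2, 3.9]
grip_width: 0.0295
gripper_force: 22.4
time: 16.18
tool_pos: [0.542, 0.0497, 0.0902]
ee_rot: [[0.047, 0.999, 0.003], [0.999, -0.047, -0.005], [-0.005, 0.003, -1.0]]
force: [-2.7, 0.2, 5.1]
grip_width: 0.029
gripper_force: 30.6
```

Catch A is blocked at 29–30 mm with full force, so it is squeezed. On to B, 90 mm along +x.

```bash

python3 -m jog '[0,0,0,0,0,0,40, 0,-0.02,0,0,0,0,52, 0,-0.05,-0.1,0,0,0,62, 0,-0.05,-0.4,0,0,0,62, 0,-0.05,-0.65,0,0,0,62, 0,-0.05,-0.65,0,0,0,62]' 20 | head -2
python3 -m jog '[0,0.4,0,0,0,0,62, 0,0.85,0,0,0,0,62, 0,0.85,0,0,0,0,62]' |head -2
python3 - <<'E'
from h import *
p,d=ctrl.camera("scene");W=cloud("scene",d);xy=(W[...,:2]-S0)@A*1000
m=(abs(xy[...,0]+15)<40)&(abs(xy[...,1]+65)<14)&(W[...,2]<.148)&(W[...,2]>.116)
print(np.sort(xy[m][:,0]).astype(int).tolist())
am=s2w(.067,-.065);go(*am,.087,-2.73+90)
E
```

```text
time: 16.92
tool_pos: [0.539, 0.0501, 0.1583]
time: 17.3
tool_pos: [0.6229, 0.0459, 0.1532]
[-31, -25, -21, -21, -21, -21, -20, -20, -19, -19, -19, -19, -19, -19, -19, -18, -18, -18, -18, -18, -18, -18, -18, -18, -18, -18, -17, -17, -5, -4, 0, 0, 0, 0, 0, 0, 0, 0, 0, 1, 1, 1, 1, 1, 1, 1, 1, 1, 1, 1, 1, 2, 2, 2, 2, 2, 2, 2, 2, 2, 2, 2, 3, 3, 3, 3, 3, 3, 3, 3, 3, 4, 4, 4, 4, 4, 4, 5, 5, 5, 5, 5]
d [0.001 0.012 0.663] r [0.     0.0009 0.0001] | t 17.35 pos [0.6214 0.0461 0.1533] F [-0.6  0.4 -0.2] w 0.0622 gf 0.0 q6 [-0.05 -0.  ]
```

Catch A's tab moved from −32 to −18 mm, the full 14 mm, and has stayed there.

```bash

python3 -m jog '[0,0.01,0.2,0,0,0,62, 0,0.01,0.4,0,0,0,62, 0,0.01,0.55,0,0,0,62, 0,0.01,0.66,0,0,0,62, 0,0.01,0.66,0,0,0,56, 0,0.01,0.66,0,0,0,52]' 20
python3 -m jog '[0,0.02,0,0,0,0,48, 0,0.04,0,0,0,0,44, 0,0.06,0,0,0,0,40, 0,0.075,0,0,0,0,37, 0,0.085,0,0,0,0,34, 0,0.095,0,0,0,0,31, 0,0.095,0,0,0,0,27, 0,0.095,0,0,0,0,22]'
python3 -m jog '[0,0,0,0,0,0,20, 0,0,0,0,0,0,20]' 30
python3 -c "
from h import *
am=s2w(.077,-.065);go(*am,.087,-2.73+90)"
```

```text
time: 18.1
tool_pos: [0.6235, 0.0458, 0.09]
ee_rot: [[0.047, 0.999, 0.004], [0.999, -0.046, -0.006], [-0.005, 0.004, -1.0]]
force: [0.0, 0.5, 0.7]
grip_width: 0.0518
gripper_force: 0.0
time: 19.1
tool_pos: [0.6318, 0.0455, 0.0895]
ee_rot: [[0.046, 0.999, 0.001], [0.999, -0.046, -0.005], [-0.005, 0.001, -1.0]]
force: [-4.5, 0.2, 5.4]
grip_width: 0.0289
gripper_force: 22.5
time: 19.35
tool_pos: [0.6318, 0.0455, 0.0895]
ee_rot: [[0.047, 0.999, 0.001], [0.999, -0.047, -0.005], [-0.005, 0.001, -1.0]]
force: [-5.6, -0.2, 6.0]
grip_width: 0.029
gripper_force: 30.5
d [-0.001  0.008  0.025] r [0.0002 0.0008 0.0002] | t 19.35 pos [0.6318 0.0455 0.0895] F [-5.6 -0.2  6. ] w 0.029 gf 30.5 q6 [-0.05 -0.  ]
```

Catch B is also squeezed. Lift off, turn the tool to yaw −2.7° and move over the grip post.

```bash

python3 -m jog '[0,0,0,0,0,0,40, 0,-0.02,0,0,0,0,52, 0,-0.05,-0.1,0,0,0,62, 0,-0.05,-0.4,0,0,0,62, 0,-0.05,-0.8,0,0,0,62, 0,-0.05,-1,0,0,0,62]' 30 | head -2
python3 -m jog '[0,-0.4,-0.2,0,0,0.25,56, -0.2,-0.8,-0.2,0,0,0.25,56, -0.4,-0.95,-0.2,0,0,0.25,56, -0.4,-0.95,-0.2,0,0,0.25,56, -0.4,-0.95,-0.2,0,0,0.25,56, -0.4,-0.95,-0.2,0,0,0.25,56, -0.4,-0.95,-0.2,0,0,0.25,56, -0.4,-0.95,-0.2,0,0,0.25,56]' |head -3
python3 - <<'E'
from h import *
p,d=ctrl.camera("scene");W=cloud("scene",d);xy=(W[...,:2]-S0)@A*1000
m=(abs(xy[...,0]-75)<40)&(abs(xy[...,1]+65)<14)&(W[...,2]<.137)&(W[...,2]>.116)
print(np.sort(xy[m][:,0]).astype(int).tolist())
am=s2w(-.1,-.105);print(am,s2w(.1,-.105));go(*am,.099,-2.73)
E
```

```text
time: 20.1
tool_pos: [0.6287, 0.0462, 0.1929]
time: 21.1
tool_pos: [0.5302, 0.0108, 0.2091]
ee_rot: [[1.0, 0.018, 0.003], [0.018, -1.0, -0.005], [0.002, 0.005, -1.0]]
[62, 62, 66, 66, 67, 68, 68, 68, 68, 69, 69, 70, 70, 70, 70, 70, 71, 71, 71, 71, 71, 71, 71, 72, 73, 73, 73, 86, 87, 87, 88, 90, 90, 90, 90, 91, 91, 91, 91, 91, 91, 91, 91, 92, 92, 92, 92, 92, 92, 92, 92, 92, 92, 93, 93, 93, 93, 93, 93, 93, 94, 94, 94, 94, 95, 95]
[0.4539124  0.01378211] [0.65368541 0.00425622]
d [-0.765 -0.044  1.098] r [ 0.0009 -0.0004  0.0093] | t 21.15 pos [0.5302 0.0108 0.2091] F [-0.2 -1.2  0.1] w 0.0559 gf 0.0 q6 [-0.12  1.44]
```

```bash

python3 -m jog '[-0.4,-0.02,0,0,0,0.0093,56, -0.765,-0.044,0,0,0,0.0093,56, -0.765,-0.044,0.1,0,0,0.0093,56, -0.765,-0.044,0.4,0,0,0.0093,56, -0.765,-0.044,0.4,0,0,0.0093,56]' 30 |head -3
python3 - <<'E'
from h import *
am=s2w(-.1,-.105);go(*am,.099,-2.73)
E
```

```text
time: 21.78
tool_pos: [0.4523, 0.0133, 0.1667]
ee_rot: [[0.999, -0.033, -0.002], [-0.033, -0.999, -0.005], [-0.002, 0.005, -1.0]]
d [ 0.017 -0.009  0.677] r [0.0008 0.0003 0.0024] | t 21.77 pos [0.4523 0.0133 0.1667] F [-0.8 -0.5  0.4] w 0.0564 gf 0.0 q6 [-0.14  1.46]
```

```bash

python3 -m jog '[0.01,0,0.2,0,0,0,56, 0.015,0,0.45,0,0,0,56, 0.015,0,0.67,0,0,0,50, 0.015,0,0.67,0,0,0,40, 0.015,0,0.67,0,0,0,30, 0.015,0,0.67,0,0,0,22, 0.015,0,0.67,0,0,0,14, 0.015,0,0.67,0,0,0,10]' 40
python3 -m jog '[0,0,0,0,0,0,8, 0,0,0,0,0,0,8]'
python3 - <<'E'
from h import *
am=s2w(-.1,-.105);go(*am,.099,-2.73)
E
```

```text
time: 22.78
tool_pos: [0.4566, 0.0125, 0.1033]
ee_rot: [[0.999, -0.034, 0.005], [-0.034, -0.999, -0.006], [0.005, 0.006, -1.0]]
force: [-0.4, -0.7, 7.2]
grip_width: 0.0147
gripper_force: 38.9
time: 23.02
tool_pos: [0.4566, 0.0126, 0.1033]
ee_rot: [[0.999, -0.034, 0.005], [-0.034, -0.999, -0.006], [0.005, 0.006, -1.0]]
force: [-0.2, 0.2, 6.0]
grip_width: 0.0151
gripper_force: 38.9
d [-0.027 -0.012  0.043] r [ 0.0009 -0.0008  0.0022] | t 23.02 pos [0.4566 0.0126 0.1033] F [-0.2  0.2  6. ] w 0.0151 gf 38.9 q6 [-0.14  1.47]
```

```bash

python3 -m jog '[0.006,0.157,0,0,0,-0.0125,8, 0.025,0.313,0,0,0,-0.025,8, 0.055,0.467,0,0,0,-0.0375,8, 0.098,0.618,0,0,0,-0.05,8, 0.152,0.765,0,0,0,-0.0625,8, 0.218,0.908,0,0,0,-0.075,8, 0.218,0.908,0,0,0,-0.075,8]' 40
python3 - <<'E'
from h import *
s=ctrl.sense();v=A.T@(s["tool_pos"][:2]-s2w(.1,-.105));print(np.degrees(np.arctan2(-v[1],-v[0])),np.hypot(*v))
E
```

```text
time: 23.9
tool_pos: [0.4745, -0.0795, 0.1033]
ee_rot: [[0.907, 0.422, 0.003], [0.422, -0.907, -0.006], [0.0, 0.006, -1.0]]
force: [-3.5, 0.4, 7.8]
grip_width: 0.0149
gripper_force: 39.8
27.791334772323456 0.1978422328983953
```

Still gripping, with forces consistent with the spring and damper. Continuing past the detent near 52°.

```bash

python3 -m jog '[0.006,0.157,0,0,0,-0.0125,8, 0.025,0.313,0,0,0,-0.025,8, 0.055,0.467,0,0,0,-0.0375,8, 0.098,0.618,0,0,0,-0.05,8, 0.152,0.765,0,0,0,-0.0625,8, 0.218,0.908,0,0,0,-0.075,8, 0.218,0.908,0,0,0,-0.075,8]'
python3 -m jog '[0.006,0.157,0,0,0,-0.0125,8, 0.025,0.313,0,0,0,-0.025,8, 0.055,0.467,0,0,0,-0.0375,8, 0.098,0.618,0,0,0,-0.05,8, 0.152,0.765,0,0,0,-0.0625,8, 0.19,0.85,0,0,0,-0.07,8, 0.19,0.85,0,0,0,-0.07,8]'
python3 - <<'E'
from h import *
s=ctrl.sense();v=A.T@(s["tool_pos"][:2]-s2w(.1,-.105));print(np.degrees(np.arctan2(-v[1],-v[0])),np.hypot(*v))
for n in("scene","top"):
    p,d=ctrl.camera(n);W=cloud(n,d);q=W-np.r_[s2w(.1,-.105),0];
    X=(q[...,:2]@A)*1000
    a=np.degrees(np.arctan2(-X[...,1],-X[...,0]));r=np.hypot(X[...,0],X[...,1])
    k=(W[...,2]>.075)&(W[...,2]<.12)&(r>60)&(r<215)&(a>3)&(a<110);print(n,k.sum(),np.percentile(a[k],[5,25,50,75,95]).round(1))
    # clamp still there
    xy=(W[...,:2]-S0)@A*1000
    k=(abs(xy[...,0]+57)<30)&(abs(xy[...,1]-58)<25)&(W[...,2]>.145)&(W[...,2]<.2);print("clamp",k.sum(),np.mean(xy[k],0),W[k][:,2].max())
E
```

```text
time: 24.78
tool_pos: [0.5326, -0.1524, 0.1035]
ee_rot: [[0.617, 0.787, 0.003], [0.787, -0.617, -0.006], [-0.003, 0.006, -1.0]]
force: [-4.3, -3.4, 6.4]
grip_width: 0.0146
gripper_force: 40.2
time: 25.65
tool_pos: [0.6106, -0.1889, 0.1034]
ee_rot: [[0.223, 0.975, 0.001], [0.975, -0.223, -0.006], [-0.005, 0.003, -1.0]]
force: [-3.2, -1.0, 2.2]
grip_width: 0.0146
gripper_force: 39.8
80.14641164973547 0.19787441823788005
scene 480 [78.8 81.2 81.9 82.6 84.1]
clamp 136 [-54.77004483  57.16687318] 0.1871227249394508
top 122 [ 4.9 78.7 79.5 80.9 82.7]
clamp 123 [-58.51062354  63.84114972] 0.19241218507749056
```

The gate is held at about 80°, with the clamp still in place and both catches squeezed. Handing in.

```bash
python3 -m jog '[0,0,0,0,0,0,8, 0,0,0,0,0,0,8]'; python3 -c "
from workcell import ctrl;print(ctrl.finish_job())"
```

```text
time: 26.0
tool_pos: [0.6106, -0.1889, 0.1034]
ee_rot: [[0.221, 0.975, 0.002], [0.975, -0.221, -0.005], [-0.005, 0.003, -1.0]]
force: [-2.9, -0.6, 2.6]
grip_width: 0.0147
gripper_force: 39.7
the job is handed in; nothing more can be done
None
```

The job is handed in at 26 s: the clamp is upright on the fence midway between the ribs, catch A then catch B are fully squeezed, and the gate is held open at about 80°. My first try at catch A rested on its tabs (about 7 N) before I went lower, and I did not recheck the bystanders at the end.

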